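# Tuck a power board under the test jig's guard and hold it on the pins

## Robot

A 6-joint arm with a two-finger parallel gripper is mounted at the origin on a cart in front of the work surface, level with it; the furniture and walls round the work are solid. World frame = base frame: x ahead of the robot, y to its left, z up, the work surface at z = 0. Lengths are in m, angles in rad, forces in N, time in s.
With the tool pointing down it reaches from about 0.35 to 0.8 m from the base axis. Payload 7.3 kg.
Tool frame: the origin (TCP) lies midway between the tips of the shut fingers; the grasp point (between the pads) lies 19 mm behind it; z points along the fingers, y is the line along which they close (so a half turn about z gives the same grasp; the last joint's range is limited). The gripper opens to 85 mm and grips with 20 to 120 N. Pads are 22 mm wide; open, the fingers measure 114 mm over their backs; the gripper's body (76 mm by 85 mm) begins 54 mm behind the grasp point. The pads swing forward as they close: fully open they stand 13 mm farther back than shut.
Start: joints at [-1.384, 0.342, 1.524, -0, 1.275, -0.146], TCP at [0.172, -0.496, 0.231] pointing down, gripper open.
Joint ranges: [-2.53, 2.53], [-0.77, 2.02], [0.04, 2.7], [-1, 4.14], [0.28, 2.66], [-3.11, 3.11]. Speed limits (rad/s): [2.57, 2.57, 3.14, 3.14, 3.14, 3.14].

## Interface

Orientations are given as a unit quaternion [x, y, z, w].
In Python, from workcell import r, camrig, effector, monitor gives the robot as it stands (r), with the cameras (camrig), the gripper (effector) and the readings (monitor). Calls block until the motion is done:
- r.reach(position, orientation): joint-space move of the TCP to a pose.
- r.move_straight(position, orientation=None, speed=0.15, max_force=None): straight line of the TCP; orientation=None keeps the orientation; speed is the mean speed in m/s. With max_force (N) it stops when the force on the tool has changed by that much, and returns True; else False.
- r.movej(angles): joint-space move.
- effector.command_gripper(opening, force=None): finger opening in m; force is the grip in N (None keeps the last); returns when the fingers have stopped.
- r.hold(seconds).
- r.solve_ik(position, orientation): joint angles nearest the present ones, or None.
- monitor.read_state(): the state.
- camrig.get_image(name): name is "scene" or "side" or "wrist"; returns the picture (480x640x3 uint8, red, green, blue); there is no depth.
- camrig.camera_model(name): a dict with "K" (3x3 intrinsics, pixels), "R" (3x3) and "t" (3): a world point X has camera coordinates R X + t; the wrist camera has in their place "tool_from_camera" (4x4, takes a point from camera to tool coordinates, whose origin is the TCP and whose axes are the flange's). Camera axes: x right, y down, z forward; pixel columns grow to the right and rows downward; lengths in m; the calibration is good to about 2 mm. A picture is of the moment at which its call begins: read the wrist's pose just before it. camera_model takes no time and is no camera call.
A pose or a line that the arm cannot do raises r.PlanningError and nothing moves.
- r.finish_job(): hands the job in; it is judged then, once.
The state is a dict: "time_s": time; "joint_positions": joint angles; "dq": joint speeds; "tau": joint torques, N m; "eef_pos": TCP position; "eef_rot": TCP orientation; "contact_force": force on the tool from outside, world axes, zero at the start; "torque": the same for the moment, N m; "grip_width": finger opening in m; "grip_force": force on a finger pad.
Only numpy, scipy, OpenCV 4.12 (cv2) and the standard library are available. Lean on these libraries where they do the work, as an engineer would, in place of code of your own. Each camera call takes 0.05 s, during which the arm holds its last target. There are 200 camera calls.

## Task

Load the power board into the test jig: tuck its bare edge (the one with the copper feed pads) under the jig's clear hinged guard without lifting the guard, and push it fully home against the rear stop. Then press the board down flat onto its seat against the sprung contact pins and finish like that, with the gripper still on the board and holding it down, because the pins push it up again if it is let go. Leave the solder reel, the screwdriver and the flux tin where they are.

Things in the scene. Friction and masses are not known exactly. Their poses are not given: they have to be found in the camera images.
- shelf_top (a point): Centre of the top of the grey shelf, 340 x 720 mm (x by y) that stands over the capacitor banks as the work surface, fixed; its top is at z = 0.210 m, from x = 0.37 to 0.71 and y = -0.345 to 0.375 m.. The board, the jig and the bystanders stand on it
- board: Power board: green plate 120 x 90 x 3 mm (its x by y), lying flat, parts up, 0.2 kg. Origin: centre of its underside. +x points to the bare edge with copper pads (x = +60 mm); nothing stands on the last 22 mm there. Parts 16 mm high stand at x = 24 to 38 mm, a black terminal strip 19 mm high along the other edge at x = -58 to -37 mm, low parts (6 mm) at x = -33 to -27 mm
- board_grip (a point): Middle of the top of the black finned heat sink on the board's centre, 25 mm above the board's underside. The sink is 30 mm along board x, 38 mm along board y and 22 mm high on the plate's top; grip it from above across the 38 mm
- board_bare_edge (a point): Middle of the board's bare edge with the copper pads, on the underside (board x = +60 mm)
- board_terminal_edge (a point): Middle of the board's edge with the terminal strip, on the underside (board x = -60 mm)
- jig: Test jig, fixed: grey body 206 x 136 mm, black top plate at z = 22 mm. Origin under it at the shelf's top; +x from its open front to the guard at its rear. Grey side guides, inner faces at y = -47 and 47 mm (2 mm clear of the board each side), x = -56 to 44 mm, top at z = 39 mm, flared in front to x = -76. Board home and flat: board x along jig x, board origin at jig (-16, 0, 34) mm
- stop (a point): Foot of the grey plastic rear stop's face (jig x = 44, y = 0, z = 34 mm; stop 6 mm high), where the middle of the board's bare edge ends up. It is at the height of the seat for the board's underside: a grey plastic ledge from jig x = 8 to 44 mm, and two round rests at x = -66 mm
- pins (a point): Middle of the six brass sprung contact pins, at their tips (jig x = -24, y = 0, z = 38 mm). They stand at jig x = -12 and -36 mm, y = -24 to 24 mm, 4 mm above the seat, and sink with about 5 N together at first, 8 N when the board lies flat on the seat
- guard (a joint): Hinge of the clear guard, a 3 mm plate 124 mm wide lying over the jig's rear, hinged at jig x = 88 mm. Rad: 0 = closed, grows as the free edge rises; light (70 g), lifts easily. It overlaps the last 18 mm of a board that is home
- guard_edge (a point): Middle of the guard's free edge, on its underside: closed, at jig x = 23, y = 0, z = 42 mm, 8 mm above the seat. An aluminium strip 9 mm wide runs along the edge on top, up to z = 48 mm
- solder: Solder reel with yellow end, 52 mm across, 34 mm high, on the shelf: a bystander. Origin at the centre of its underside
- driver: Screwdriver with dark handle, 151 mm long, 26 mm thick, lying on the shelf: a bystander. Origin under its middle
- flux: Round yellow flux tin, 45 mm across, 20 mm high, on the shelf: a bystander. Origin at the centre of its underside

How it is judged:
By the outcome, as a careful person would: the job done as asked, in the order asked, and still so for the second after the job is handed in, while the arm keeps its last pose, push and grip.
It also fails if it takes over 37 s, if anything falls off the work surface, if the arm or the gripper's body presses on something with over 40 N, if the wrist force passes 120 N, or if a joint passes its speed limit or range.

## Working session

There is one attempt and no reset: what is moved stays moved. The work goes in short steps, each a Python script; the robot and the scene stay as the last script left them, time stands still between calls to the robot, and variables do not carry over. Pictures are saved under pics/ and viewed, at most 10 in all, crops included, and the job is handed in when it is done.

```bash
mkdir -p pics; ls; python3 - <<'E'
from workcell import r, camrig, effector, monitor
import cv2,numpy as np
for n in("scene","side"):
    im=camrig.get_image(n); cv2.imwrite(f"pics/{n}0.png",im[...,::-1])
    m=camrig.camera_model(n); print(n,np.round(m["K"],1).tolist(),np.round(m["R"],3).tolist(),np.round(m["t"],3).tolist())
print(camrig.camera_model("wrist"))
s=monitor.read_state(); print(s["time_s"],s["eef_pos"],s["eef_rot"],s["contact_force"])
E
```

```text
pics
workcell.py
scene [[564.1, 0.0, 306.9], [0.0, 564.1, 234.2], [0.0, 0.0, 1.0]] [[-0.893, -0.449, -0.005], [-0.331, 0.666, -0.668], [0.304, -0.595, -0.744]] [0.469, 0.355, 0.904]
side [[580.9, 0.0, 313.9], [0.0, 580.9, 241.5], [0.0, 0.0, 1.0]] [[-0.937, -0.349, 0.011], [-0.221, 0.568, -0.793], [0.27, -0.745, -0.61]] [0.508, 0.342, 1.011]
{'K': array([[428.49528421,   0.        , 321.14785637],
       [  0.        , 428.49528421, 238.15488191],
       [  0.        ,   0.        ,   1.        ]]), 'tool_from_camera': array([[ 8.91283634e-04, -9.58182735e-01, -2.86155644e-01,
         7.34597481e-02],
       [ 9.99999557e-01,  9.40697434e-04, -3.52144056e-05,
         1.74859793e-03],
       [ 3.02927715e-04, -2.86155486e-01,  9.58183149e-01,
        -1.41539158e-01],
       [ 0.00000000e+00,  0.00000000e+00,  0.00000000e+00,
         1.00000000e+00]])}
0.1 [ 0.17146605 -0.495848    0.23071039] [ 9.86187625e-01  1.65630682e-01 -5.71313955e-06 -6.67808040e-04] [ 0.57182968 -0.43412888  0.22060932]
```

View pics/scene0.png

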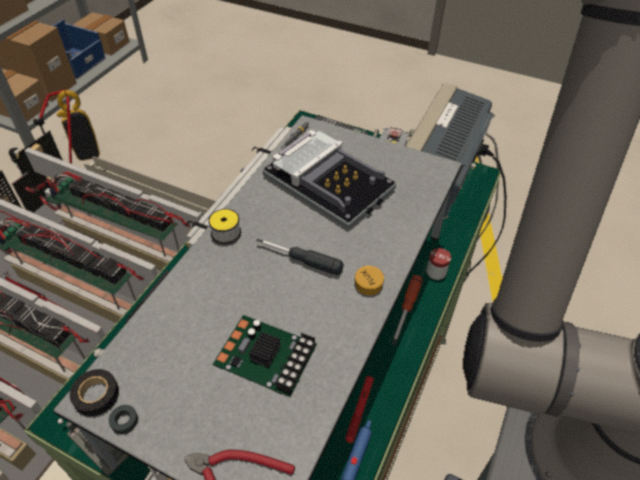

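View pics/side0.png

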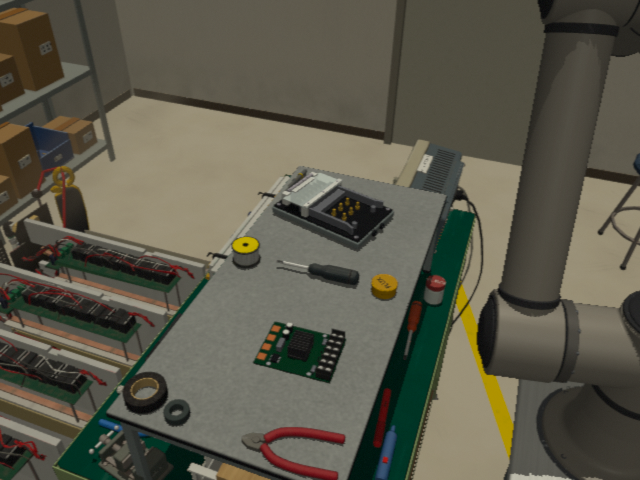

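The scene picture shows the board at about (265,355) with its copper pads to the left (away from the robot). The jig is at (330,180) with its guard at upper left and its pins at (342,180). The reel (225,225), driver (300,257) and flux tin (369,280) lie between them.

```bash
cat > h.py <<'E'
from workcell import r, camrig, effector, monitor
import cv2,numpy as np
from scipy.spatial.transform import Rotation as Ro
def cam(n):
    m=camrig.camera_model(n)
    if n!="wrist": return m["K"],m["R"],m["t"]
    s=monitor.read_state(); T=np.eye(4); T[:3,:3]=Ro.from_quat(s["eef_rot"]).as_matrix(); T[:3,3]=s["eef_pos"]
    W=np.linalg.inv(T@m["tool_from_camera"]); return m["K"],W[:3,:3],W[:3,3]
def ray(c,uv,z):
    K,R,t=c; uv=np.atleast_2d(np.asarray(uv,float))
    d=np.c_[uv,np.ones(len(uv))]@np.linalg.inv(K).T@R; o=-R.T@t
    return o+d*((z-o[2])/d[:,2])[:,None]
def proj(c,X):
    K,R,t=c; p=(np.atleast_2d(X)@R.T+t)@K.T; return p[:,:2]/p[:,2:]
def snap(n,f):
    c=cam(n); im=camrig.get_image(n); cv2.imwrite(f"pics/{f}.png",im[...,::-1]); return c,im
def mask(im,lo,hi,box=None):
    m=cv2.inRange(cv2.cvtColor(im,cv2.COLOR_RGB2HSV),np.array(lo),np.array(hi))
    if box: k=np.zeros_like(m); a,b,c,d=box; k[b:d,a:c]=255; m&=k
    return m
def blobs(m,amin):
    return [c for c in cv2.findContours(m,cv2.RETR_EXTERNAL,cv2.CHAIN_APPROX_NONE)[0] if cv2.contourArea(c)>amin]
def cen(c): m=cv2.moments(c); return np.array([m["m10"],m["m01"]])/m["m00"]
def Q(yaw): # tool down, tool x at yaw
    return (Ro.from_euler("z",yaw)*Ro.from_euler("x",np.pi)).as_quat()
E
python3 - <<'E'
from h import *
for n,bb,pb in(("scene",(200,300,320,400),(310,160,370,210)),("side",(250,315,350,385),(325,190,370,225))):
    im=cv2.imread(f"pics/{n}0.png")[...,::-1].copy(); c=cam(n)
    g=blobs(mask(im,(50,100,40),(85,255,255),bb),200)
    p=np.vstack(g); b=cv2.boxPoints(cv2.minAreaRect(np.float32(ray(c,p[:,0],.213)[:,:2])*1000)); print("board",b.round(1).tolist(),b.mean(0))
    for lo in ((15,110,70),):
        g=blobs(mask(im,lo,(32,255,255),pb),6)
        q=np.array([cen(k) for k in g]); print("pins",ray(c,q,.246).round(4)[:,:2].tolist())
    o=blobs(mask(im,(5,150,120),(16,255,255),bb),15); print("pads",ray(c,[cen(k) for k in o],.213)[:,:2].round(4).tolist())
E
```

```text
board [[464.20001220703125, 221.39999389648438], [468.20001220703125, 134.89999389648438], [559.2000122070312, 139.0], [555.2000122070312, 225.60000610351562]] [511.7063  180.22018]
pins [[0.5344, -0.1376], [0.5278, -0.1603], [0.557, -0.1441], [0.5216, -0.1835], [0.5508, -0.1669], [0.5441, -0.1898]]
pads [[0.5499, 0.211], [0.551, 0.1907], [0.5519, 0.1713], [0.553, 0.1513]]
board [[457.5, 221.39999389648438], [461.29998779296875, 133.60000610351562], [559.7999877929688, 137.8000030517578], [556.0, 225.60000610351562]] [508.65967 179.59439]
pins [[0.5336, -0.1341], [0.5577, -0.1421], [0.5279, -0.1579], [0.5509, -0.1637], [0.5215, -0.1797], [0.5451, -0.1875]]
pads [[0.5508, 0.2102], [0.5515, 0.1905], [0.5527, 0.1704], [0.5531, 0.1505]]
```

```bash
python3 - <<'E'
from h import *
s=monitor.read_state(); p=s["eef_pos"]
r.move_straight([p[0]+.05,p[1]+.05,.39],speed=.3)
for y in(-.272,-.272+np.pi): 
    q=r.solve_ik([.56,-.168,.385],Q(y)); q2=r.solve_ik([.497,.18,.385],Q(.052+(y>0)*np.pi)); print(y,np.round(q,2),np.round(q2,2))
r.reach([.56,-.168,.385],Q(-.272)); r.hold(.2)
c,im=snap("wrist","w1"); np.savez("w1.npz",K=c[0],R=c[1],t=c[2])
print(monitor.read_state()["time_s"],monitor.read_state()["contact_force"])
E
```

```text
-0.272 [-0.42  0.4   1.02 -0.    1.72  1.42] [ 0.2   0.28  1.19 -0.    1.66  1.72]
2.869592653589793 [-0.42  0.4   1.02  0.    1.72 -1.72] [ 0.2   0.28  1.19  0.    1.66 -1.42]
2.6917 [-0.34724727  0.17829832  0.23106515]
```

View pics/w1.png

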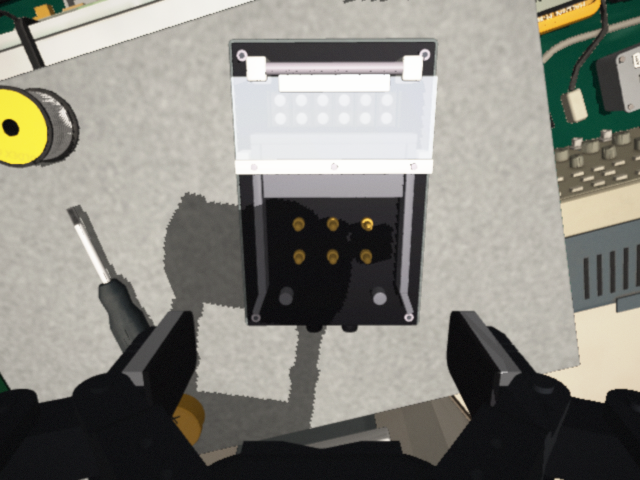

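The wrist view shows the jig aligned with the image. The six pins are at rows 225/257 and columns 299/333/367. The guard's white strip is at row 167, and the guides run along columns ~255 and ~408.

```bash
python3 - <<'E'
from h import *
d=np.load("w1.npz"); c=(d["K"],d["R"],d["t"])
im=cv2.imread("pics/w1.png")[...,::-1].copy()
q=np.array([cen(k) for k in blobs(mask(im,(12,110,60),(32,255,255),(280,205,385,270)),15)]); print(q.round(1).tolist())
X=ray(c,q,.248)[:,:2]; print(X.round(4).tolist()); 
o=X.mean(0)
# fit to known pattern
P=np.array([[x,y] for x in(-36,-12) for y in(-24,0,24)])/1e3
Y=lambda a:np.array([[np.cos(a),-np.sin(a)],[np.sin(a),np.cos(a)]])
from scipy.optimize import least_squares
def f(v):
    M=v[:2]+P@Y(v[2]).T; D=np.linalg.norm(M[:,None]-X[None],axis=2); return (M-X[D.argmin(1)]).ravel()
s=least_squares(f,[.562,-.168,-.272]); print("jig",s.x,np.abs(s.fun).max())
J=s.x
def jp(p): return np.c_[J[:2]+np.array(p)[:,:2]@Y(J[2]).T,.21+np.array(p)[:,2]]
print("guide in top L/R",proj(c,jp([[-.05,.047,.039],[.01,.047,.039],[-.05,-.047,.039],[.01,-.047,.039]])).round(1).tolist())
print("guard edge",proj(c,jp([[.023,.04,.048],[.023,-.04,.048]])).round(1).tolist(),"body corners",proj(c,jp([[-.103,.068,.022],[-.103,-.068,.022],[.103,.068,.022],[.103,-.068,.022]])).round(1).tolist())
cv2.imwrite("pics/c1.png",cv2.resize(im[150:340,225:445,::-1],None,fx=3,fy=3,interpolation=cv2.INTER_CUBIC))
E
```

```text
[[298.8, 256.3], [365.7, 256.1], [332.3, 256.1], [366.9, 223.5], [332.5, 223.5], [298.3, 223.7]]
[[0.5424, -0.1492], [0.5301, -0.1936], [0.5363, -0.1714], [0.5524, -0.1999], [0.5586, -0.1777], [0.5646, -0.1554]]
jig [ 0.5705408  -0.18094008 -0.27010236] 0.00102041890545862
guide in top L/R [[264.6, 276.4], [260.9, 190.9], [399.9, 276.1], [404.5, 190.6]]
guard edge [[269.3, 173.0], [397.1, 172.7]] body corners [[242.8, 332.6], [419.9, 332.2], [225.0, 40.2], [440.7, 39.6]]
```

View pics/c1.png

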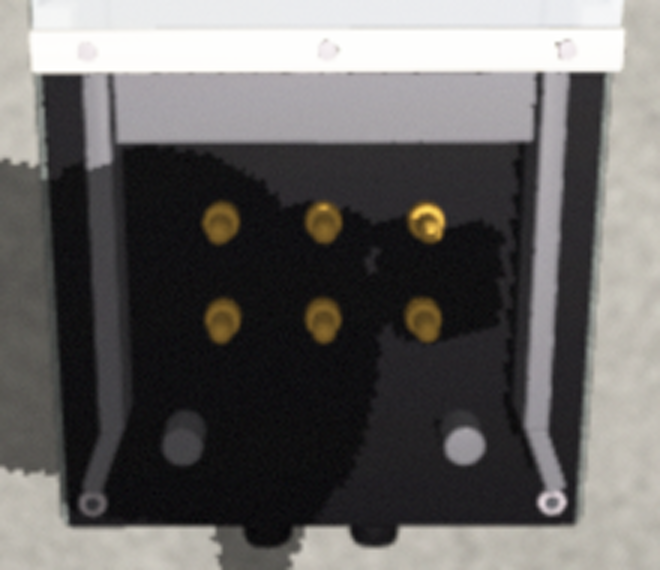

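```bash
python3 - <<'E'
from h import *
d=np.load("w1.npz"); c=(d["K"],d["R"],d["t"])
print(c[1].round(3).tolist(), (-c[1].T@c[2]).round(4))
a=-.27; Rm=np.array([[np.cos(a),-np.sin(a)],[np.sin(a),np.cos(a)]])
for o in([.5705,-.1809],[.566,-.18]):
    f=lambda p:np.c_[o+np.array(p)[:,:2]@Rm.T,.21+np.array(p)[:,2]]
    pts={"rests(286,298.7)(379.7,298.7)":[[-.066,.033,.034],[-.066,-.033,.034]],"tips":[[-.036,.024,.038],[-.036,-.024,.038],[-.012,.024,.038],[-.012,-.024,.038]],
    "guardtop/edge":[[.023,.062,.048],[.023,-.062,.048]],"flare(267.7,293)":[[-.056,.047,.039],[-.056,-.047,.039]],"ledge(row198)":[[.008,.04,.034],[.008,-.04,.034]]}
    for k,v in pts.items(): print(k,proj(c,f(v)).round(1).tolist(), proj(cam("scene"),f(v)).round(1).tolist())
im=cv2.imread("pics/scene0.png"); cv2.imwrite("pics/c2.png",cv2.resize(im[120:235,255:405],None,fx=5,fy=5,interpolation=cv2.INTER_CUBIC))
E
```

```text
[[-0.269, -0.963, 0.0], [-0.923, 0.258, 0.286], [-0.276, 0.077, -0.958]] [ 0.6309 -0.1899  0.5266]
rests(286,298.7)(379.7,298.7) [[285.9, 294.7], [378.0, 294.5]] [[346.0, 195.3], [369.9, 175.8]]
tips [[297.4, 256.9], [367.2, 256.7], [296.7, 223.1], [368.2, 222.9]] [[336.0, 182.8], [353.5, 169.0], [325.4, 176.5], [343.0, 163.0]]
guardtop/edge [[234.1, 173.1], [432.2, 172.6]] [[295.8, 174.2], [341.8, 140.3]]
flare(267.7,293) [[264.9, 284.5], [399.5, 284.2]] [[336.2, 194.7], [370.5, 167.1]]
ledge(row198) [[272.5, 192.6], [392.4, 192.3]] [[310.8, 177.7], [340.1, 155.5]]
rests(286,298.7)(379.7,298.7) [[286.5, 300.5], [378.2, 300.3]] [[348.2, 196.4], [372.1, 176.8]]
tips [[298.0, 263.2], [367.5, 263.0], [297.3, 229.7], [368.5, 229.5]] [[338.1, 183.9], [355.6, 170.0], [327.5, 177.6], [345.1, 164.0]]
guardtop/edge [[235.1, 180.4], [432.3, 179.9]] [[297.9, 175.3], [343.9, 141.2]]
flare(267.7,293) [[265.6, 290.6], [399.6, 290.2]] [[338.4, 195.9], [372.7, 168.2]]
ledge(row198) [[273.2, 199.4], [392.6, 199.1]] [[312.8, 178.8], [342.2, 156.5]]
```

View pics/c2.png

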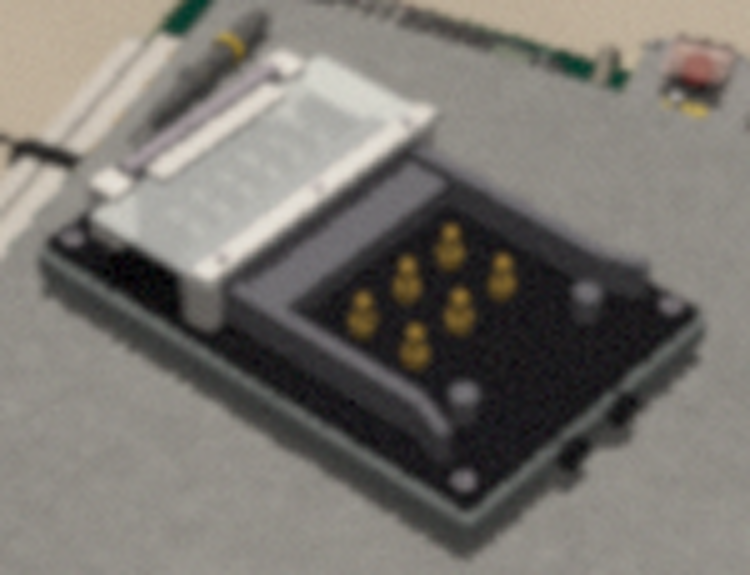

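The crops show the pin tips at scene (338,186), (356,172), (328,179) and (345,166), and the rests at wrist (286,299) and (380,299). This puts the jig origin near (0.567, -0.181) with yaw -0.27. Next, the board.

```bash
python3 - <<'E'
from h import *
r.reach([.50,.181,.37],Q(.052)); r.hold(.2)
c,im=snap("wrist","w2"); np.savez("w2.npz",K=c[0],R=c[1],t=c[2])
b=blobs(mask(im,(50,90,30),(90,255,255),(120,60,520,400)),300); print([cv2.contourArea(k) for k in b])
p=np.vstack(b)[:,0]; R=cv2.minAreaRect(np.float32(ray(c,p,.213)[:,:2]*1000)); print(R,cv2.boxPoints(R).round(1).tolist())
o=blobs(mask(im,(5,130,110),(18,255,255),(120,60,520,400)),60); print("pads",ray(c,[cen(k) for k in o],.213)[:,:2].round(4).tolist())
print(monitor.read_state()["time_s"])
E
```

```text
[15891.0]
((511.17169189453125, 177.02462768554688), (98.89603424072266, 88.46885681152344), 2.626939058303833) [[459.70001220703125, 218.89999389648438], [463.79998779296875, 130.60000610351562], [562.5999755859375, 135.10000610351562], [558.5, 223.5]]
pads [[0.5546, 0.149], [0.5537, 0.1687], [0.5512, 0.1909], [0.5519, 0.2089]]
4.275
```

View pics/w2.png

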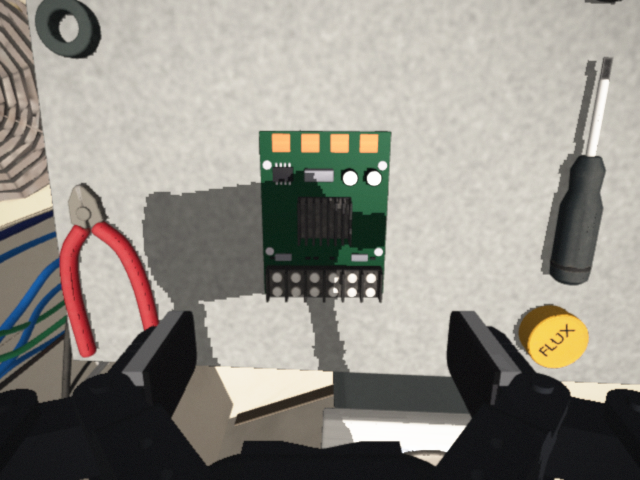

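The wrist picture shows the board centred at (325,215), pads up (away), with no object near the fingers' ±57 mm reach. Now grasp and lift.

```bash
python3 - <<'E'
from h import *
q=Q(.049)
r.reach([.499,.1767,.27],q)
print(r.move_straight([.499,.1767,.214],q,speed=.08,max_force=8))
effector.command_gripper(.02,40); s=monitor.read_state(); print(s["grip_width"],s["grip_force"],s["contact_force"],s["eef_pos"])
effector.command_gripper(.02,80)
r.move_straight([.499,.1767,.33],q,speed=.12); r.hold(.2)
s=monitor.read_state(); print(s["time_s"],s["grip_width"],s["grip_force"],s["contact_force"],s["eef_pos"])
c,im=snap("wrist","w3"); np.savez("w3.npz",K=c[0],R=c[1],t=c[2],p=s["eef_pos"])
E
```

```text
False
0.03673160677104151 41.04008585214615 [-0.22436608 -0.04456643  3.84098456] [0.49921151 0.17671467 0.21444729]
7.65 0.035673858543012874 81.34359285584651 [ 0.49091623  0.24277214 -2.54613235] [0.49881677 0.17667633 0.32938704]
```

View pics/w3.png

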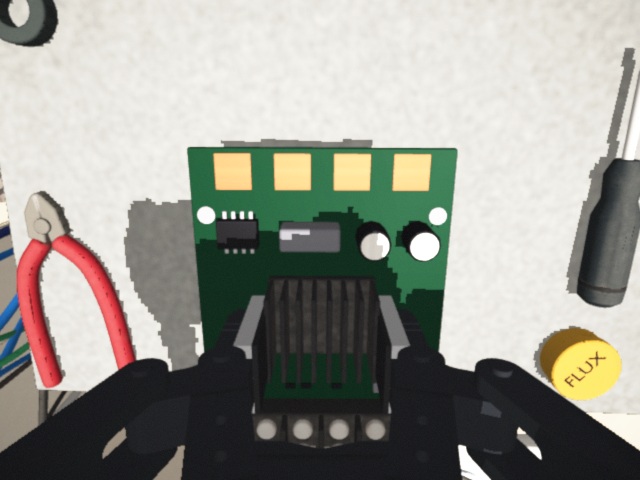

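The board is held squarely. Its bare edge is at row 149, columns 188 to 457, and the sink is between the pads.

```bash
python3 - <<'E'
from h import *
d=np.load("w3.npz"); c=(d["K"],d["R"],d["t"]); p=d["p"]
im=cv2.imread("pics/w3.png")[...,::-1].copy()
b=max(blobs(mask(im,(50,90,30),(90,255,255),(150,130,500,330)),300),key=cv2.contourArea)[:,0]
top=np.array([[x,b[b[:,0]==x][:,1].min()] for x in range(200,450,5)])
ys=range(152,250,4); L=np.array([[b[b[:,1]==y][:,0].min(),y] for y in ys]); Rr=np.array([[b[b[:,1]==y][:,0].max()+1,y] for y in ys])
for dz in(-.0014,-.005):
    z=p[2]+dz; a=.049; M=np.array([[np.cos(a),np.sin(a)],[-np.sin(a),np.cos(a)]])
    f=lambda u:(ray(c,u,z)[:,:2]-p[:2])@M.T*1000   # x along tool x, y left
    t,l,q=f(top),f(L),f(Rr)
    print(dz,"edge x",np.median(t[:,0]),"slope",np.polyfit(t[:,1],t[:,0],1)[0],"L",np.median(l[:,1]),np.polyfit(l[:,0],l[:,1],1)[0],"R",np.median(q[:,1]),np.polyfit(q[:,0],q[:,1],1)[0])
E
```

```text
-0.0014 edge x 62.034169529868414 slope 0.0057089070183876335 L 42.30686255943571 -0.009450718371134866 R -45.94697268760412 -0.0024579482973956946
-0.005 edge x 61.730230593147866 slope 0.005708907018387379 L 43.40964647859592 -0.009450718371134351 R -47.06833080879487 -0.0024579482973959895
```

```bash
cat >> h.py <<'E'
O=np.array([.567,-.1805]); A=-.270
def J(x,y,z): # jig mm -> world
    c,s=np.cos(A),np.sin(A); x,y=x/1e3,y/1e3
    return np.array([O[0]+c*x-s*y,O[1]+s*x+c*y,.21+z/1e3])
E
python3 - <<'E'
from h import *
q=Q(-.264)
r.reach(J(-66,1.4,110),q)
r.move_straight(J(-66,1.4,55+4.4),q,speed=.1); r.hold(.2)
c,im=snap("wrist","w4"); s=monitor.read_state(); print(s["time_s"],s["contact_force"],s["eef_pos"]-J(-66,1.4,59.4))
np.savez("w4.npz",K=c[0],R=c[1],t=c[2],p=s["eef_pos"])
E
```

```text
9.8833 [ 0.17292007  0.5124639  -2.17695912] [ 0.00022354 -0.00010317  0.00063037]
```

View pics/w4.png

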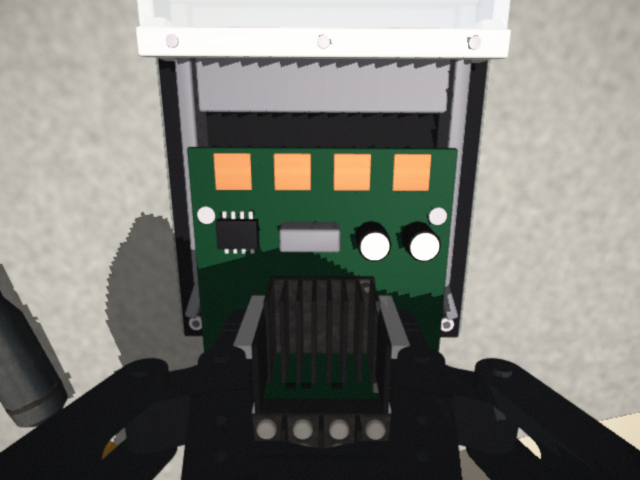

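The board is over the jig. Its edge is at row 149 (columns 188 to 457), the ledge front is at row 112, the guard edge is at row 58, and the guides are at about columns 195 and 452. It looks centred, so I'll check it in numbers.

```bash
python3 - <<'E'
from h import *
d=np.load("w4.npz"); c=(d["K"],d["R"],d["t"])
im=cv2.imread("pics/w4.png"); g=cv2.cvtColor(im,cv2.COLOR_BGR2GRAY).astype(int)
for y in(70,90,122,138): print(y,g[y,176:212].tolist(),g[y,436:474].tolist())
print(g[50:68,250].tolist(),g[104:118,300].tolist(),g[143:153,300].tolist())
def jig(u,z):
    X=ray(c,u,.21+z/1e3)[:,:2]-O; a=A; return (X@np.array([[np.cos(a),-np.sin(a)],[np.sin(a),np.cos(a)]])*1000).round(1).tolist()
print("board edge",jig([[188,149],[457,149]],58),"ledge",jig([[199,112],[448,112]],34),"guard",jig([[140,57],[508,57]],48))
E
```

```text
70 [133, 147, 152, 156, 157, 159, 161, 165, 165, 166, 172, 174, 173, 161, 135, 102, 65, 51, 51, 59, 92, 142, 164, 168, 165, 165, 165, 167, 169, 168, 167, 167, 167, 166, 169, 167] [185, 185, 184, 184, 186, 185, 185, 185, 186, 186, 185, 173, 145, 104, 56, 43, 44, 49, 76, 121, 157, 183, 187, 188, 187, 185, 181, 179, 174, 173, 169, 168, 161, 149, 114, 38, 21, 25]
90 [40, 81, 134, 152, 155, 157, 157, 157, 162, 164, 166, 169, 172, 175, 169, 148, 119, 82, 55, 52, 56, 90, 138, 157, 167, 166, 170, 170, 169, 169, 169, 168, 170, 167, 170, 167] [186, 186, 186, 185, 187, 184, 186, 185, 183, 155, 86, 62, 50, 45, 44, 47, 69, 111, 151, 179, 187, 189, 186, 187, 181, 179, 178, 175, 171, 170, 163, 152, 121, 52, 35, 33, 36, 34]
122 [36, 32, 33, 48, 96, 139, 155, 157, 157, 158, 158, 161, 165, 167, 170, 173, 170, 158, 134, 101, 61, 54, 52, 51, 50, 52, 51, 52, 51, 50, 44, 35, 35, 35, 33, 33] [15, 20, 31, 42, 45, 41, 44, 44, 44, 43, 46, 45, 48, 65, 105, 146, 176, 183, 185, 184, 185, 183, 180, 180, 175, 172, 167, 162, 146, 109, 48, 36, 35, 35, 36, 37, 35, 36]
138 [30, 31, 30, 33, 42, 81, 135, 154, 156, 158, 158, 159, 159, 163, 164, 169, 171, 172, 164, 140, 109, 67, 50, 51, 52, 53, 52, 51, 51, 52, 50, 47, 37, 33, 32, 35] [19, 32, 44, 44, 44, 44, 44, 44, 47, 46, 46, 46, 63, 107, 159, 181, 184, 184, 183, 181, 180, 179, 177, 172, 170, 166, 155, 114, 52, 35, 35, 37, 35, 34, 37, 33, 32, 36]
[254, 254, 254, 253, 251, 235, 181, 117, 84, 76, 74, 75, 75, 81, 122, 167, 171, 172] [178, 179, 176, 179, 178, 174, 160, 126, 73, 25, 20, 22, 33, 33] [35, 35, 32, 29, 30, 43, 61, 66, 67, 76]
board edge [[-3.9, 44.6], [-3.3, -44.1]] ledge [[7.7, 46.7], [8.4, -46.9]] guard [[25.2, 61.2], [26.1, -61.2]]
```

```bash
cat >> h.py <<'E'
YAW=-.264; TY=1.05; EX=62.4; EZ=-4.4
def pose(x,z,th): # bare edge underside at jig (x,z) mm, nose-down th
    q=(Ro.from_euler("z",YAW)*Ro.from_euler("y",th)*Ro.from_euler("x",np.pi)).as_quat()
    tx=x-(np.cos(th)*EX+np.sin(th)*EZ); tz=z-(-np.sin(th)*EX+np.cos(th)*EZ)
    return J(tx,TY,tz),q
def go(x,z,th,v=.05,f=None):
    p,q=pose(x,z,th); k=r.move_straight(p,q,speed=v,max_force=f); s=monitor.read_state()
    a,c,e=A,np.cos(A),np.sin(A); F=s["contact_force"]; d=s["eef_pos"]-p
    print((x,z,th),k,"t",round(s["time_s"],2),"F jig",(np.round([c*F[0]+e*F[1],-e*F[0]+c*F[1],F[2]],1)).tolist(),"err jig mm",np.round([(c*d[0]+e*d[1])*1e3,(-e*d[0]+c*d[1])*1e3,d[2]*1e3],2).tolist(),flush=True)
    return k
E
python3 - <<'E'
from h import *
go(14,46,.05)
k=go(14,36.5,.05,.03,6)
if not k: k=go(38,36.5,.05,.04,7)
snap("side","s5"); im=cv2.imread("pics/s5.png"); cv2.imwrite("pics/c5.png",cv2.resize(im[150:270,250:420],None,fx=4,fy=4,interpolation=cv2.INTER_CUBIC))
snap("wrist","w5")
a=cv2.imread("pics/c5.png"); b=cv2.resize(cv2.imread("pics/w5.png"),None,fx=.75,fy=.75)[:360]
E
```

```text
(14, 46, 0.05) False t 10.41 F jig [-0.0, -0.2, -2.3] err jig mm [-0.08, 0.01, -0.3]
(14, 36.5, 0.05) False t 10.88 F jig [-1.3, 0.1, -1.0] err jig mm [-0.19, 0.02, 0.18]
(38, 36.5, 0.05) False t 11.62 F jig [-0.3, -0.1, -1.4] err jig mm [-0.08, 0.03, -0.19]
```

View pics/w5.png

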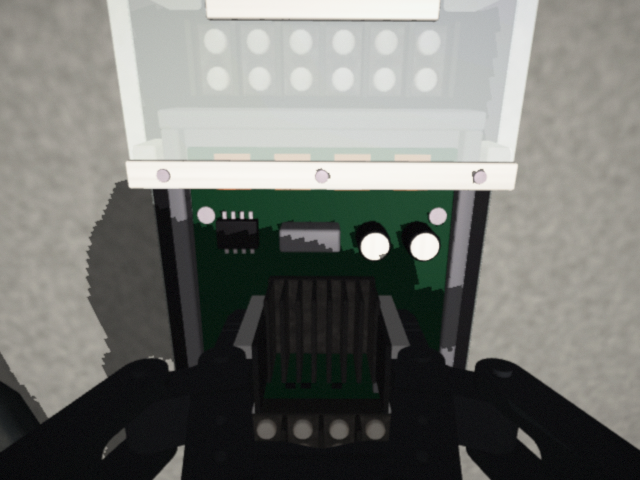

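The copper pads show through the closed guard (rows 155 to 185), so the bare edge is under it, and the forces are near zero. Next: level the board, push it home, then press.

```bash
python3 - <<'E'
from h import *
go(38,36,0,.03)
k=go(52,36,0,.03,8)
snap("wrist","w6")
r.hold(.2); F=monitor.read_state()["contact_force"]; print(F)
E
```

```text
(38, 36, 0) False t 12.0 F jig [0.1, 0.4, 2.8] err jig mm [0.07, -0.02, 1.33]
(52, 36, 0) True t 12.33 F jig [-1.3, -0.6, 3.6] err jig mm [-8.4, 0.07, -0.14]
[-0.5975653   0.4941467   2.94146533]
```

View pics/w6.png

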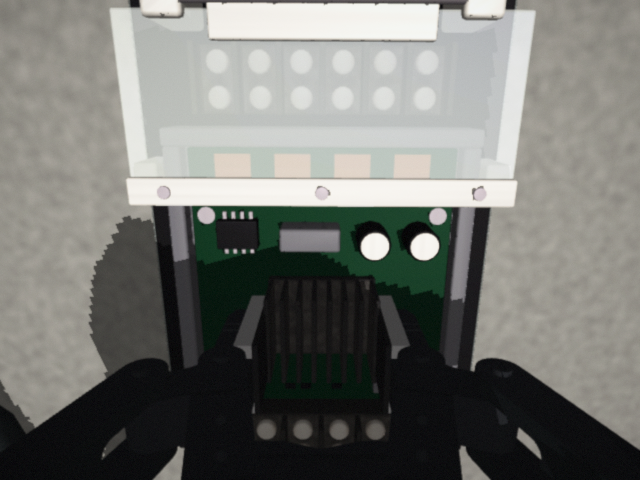

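The edge (row 148) is at the stop line (~row 146), the guard is shut, and the tall parts are clear of the strip. I'll push a little more to confirm contact, then press.

```bash
python3 - <<'E'
from h import *
for x in (44.5,45.5,46.5):
    go(x,36,0,.02); r.hold(.15); go(x,36,0,.02)
    F=monitor.read_state()["contact_force"]
    if F@np.array([np.cos(A),np.sin(A),0])<-9: break
print(x)
E
```

```text
(44.5, 36, 0) False t 12.83 F jig [-6.3, 0.3, 5.3] err jig mm [-0.63, 0.11, -0.03]
(44.5, 36, 0) False t 13.23 F jig [-5.2, 0.1, 5.5] err jig mm [-0.62, 0.1, -0.04]
(45.5, 36, 0) False t 13.48 F jig [-9.2, -0.6, 8.5] err jig mm [-1.61, 0.11, 0.02]
(45.5, 36, 0) False t 13.88 F jig [-9.7, 1.5, 6.8] err jig mm [-1.63, 0.11, -0.0]
45.5
```

```bash
python3 - <<'E'
from h import *
for z in (35,34.2,33.5,32.8,32,31,30):
    go(45,z,0,.02); r.hold(.1)
    F=monitor.read_state()["contact_force"]
    if F[2]>24: break
go(45,z,0,.02)
s=monitor.read_state(); print(F,s["torque"],s["grip_width"],s["grip_force"])
E
```

```text
(45, 35, 0) False t 14.13 F jig [-7.6, 0.5, 8.4] err jig mm [-1.16, 0.1, 0.37]
(45, 34.2, 0) False t 14.48 F jig [-9.0, 0.2, 8.7] err jig mm [-1.13, 0.11, 0.62]
(45, 33.5, 0) False t 14.83 F jig [-8.9, 0.6, 9.2] err jig mm [-1.16, 0.12, 0.76]
(45, 32.8, 0) False t 15.18 F jig [-10.5, 1.5, 13.5] err jig mm [-1.13, 0.11, 1.44]
(45, 32, 0) False t 15.53 F jig [-11.9, -0.1, 18.0] err jig mm [-1.12, 0.1, 2.23]
(45, 31, 0) False t 15.88 F jig [-13.6, 0.4, 22.0] err jig mm [-1.1, 0.12, 3.18]
(45, 30, 0) False t 16.23 F jig [-15.8, 2.7, 27.6] err jig mm [-1.09, 0.11, 4.16]
(45, 30, 0) False t 16.58 F jig [-15.8, 0.9, 28.4] err jig mm [-1.08, 0.08, 4.18]
[-14.87190212   4.84420365  28.18689191] [ 1.00347321  2.44658168 -0.08638742] 0.03541493628639348 85.13825261907186
```

```bash
python3 - <<'E'
from h import *
c,im=snap("wrist","w7"); s=monitor.read_state()
R=Ro.from_quat(s["eef_rot"]); print("tool z",R.as_matrix()[:,2].round(4),"yaw",np.arctan2(*R.as_matrix()[1::-1,0]))
def dots(f):
    i=cv2.imread(f"pics/{f}.png"); g=cv2.cvtColor(i,cv2.COLOR_BGR2GRAY); o=[]
    for x0,y0 in((206,215),(438,215),(267,429),(374,429)):
        p=g[y0-14:y0+15,x0-14:x0+15].astype(float); w=np.clip(p-0.6*p.max(),0,None); yy,xx=np.mgrid[-14:15,-14:15]
        o+=[round(x0+(w*xx).sum()/w.sum(),2),round(y0+(w*yy).sum()/w.sum(),2)]
    return o
def strip(f):
    g=cv2.imread(f"pics/{f}.png",0)[150:240].astype(int); return [150+int(np.argmin(np.diff(g[:,x]))) for x in(240,400)], [int(k) for k in np.where(cv2.imread(f"pics/{f}.png",0)[200]>200)[0][[0,-1]]]
for f in("w3","w4","w5","w6","w7"): print(f,dots(f))
print(strip("w6"),strip("w7"))
E
```

```text
tool z [ 0.0014 -0.0011 -1.    ] yaw -0.26392809559620917
w3 [np.float64(205.71), np.float64(214.85), np.float64(438.81), np.float64(216.34), np.float64(265.7), np.float64(429.81), np.float64(375.26), np.float64(430.28)]
w4 [np.float64(205.77), np.float64(214.91), np.float64(437.81), np.float64(216.02), np.float64(265.68), np.float64(429.88), np.float64(375.3), np.float64(430.36)]
w5 [np.float64(205.81), np.float64(214.87), np.float64(437.53), np.float64(215.81), np.float64(265.7), np.float64(429.89), np.float64(375.29), np.float64(430.31)]
w6 [np.float64(205.94), np.float64(208.18), np.float64(437.78), np.float64(208.66), np.float64(265.68), np.float64(430.04), np.float64(375.33), np.float64(430.58)]
w7 [np.float64(205.93), np.float64(207.69), np.float64(437.86), np.float64(208.34), np.float64(265.55), np.float64(430.23), np.float64(375.22), np.float64(430.79)]
([205, 206], [129, 514]) ([207, 208], [127, 516])
```

```bash
python3 -c "
from workcell import r, camrig, effector, monitor
r.hold(.3); print(monitor.read_state()['contact_force']); print(r.finish_job())"
```

```text
[-15.10419984   5.22810177  27.61608697]
the job is handed in; nothing more can be done
None
```

The job is handed in at about 17 s of the 37 s allowed: the board is under the closed guard, against the rear stop (about 15 N push), and pressed flat on its seat (about 28 N) with the gripper still holding it down.

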